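# Hold the bulldog clip open around the wide card

## Robot

A 6-joint arm with a two-finger parallel gripper is mounted at the origin on the work surface. World frame = base frame: x ahead of the robot, y to its left, z up, the work surface at z = 0. Lengths are in m, angles in rad, forces in N, time in s.
With the tool pointing down it reaches from about 0.375 to 0.975 m from the base axis. Payload 3.8 kg.
Tool frame: the origin (TCP) lies at the very end of the fingers, on their centre line; the grasp point (between the pads) lies 19 mm behind it; z points along the fingers, y is the line along which they close (so a half turn about z gives the same grasp; the last joint's range is limited). The gripper opens to 85 mm and grips with 20 to 120 N. Pads are 22 mm wide; open, the fingers measure 114 mm over their backs; the gripper's body (76 mm by 85 mm) begins 54 mm behind the grasp point. The pads swing forward as they close: fully open they stand 13 mm farther back than shut.
Start: joints at [-1.274, 0.264, 1.604, -0, 1.274, -0.037], TCP at [0.221, -0.638, 0.231] pointing down, gripper open.
Joint ranges: [-2.63, 2.63], [-0.94, 2.18], [0.31, 2.57], [-1.31, 4.45], [0, 2.66], [-2.55, 2.55]. Speed limits (rad/s): [2.57, 2.57, 3.14, 3.14, 3.14, 3.14].

## Interface

Orientations are given as a rotation vector (axis times angle).
In Python, from bench import * gives the robot as it stands. The module is installed in compiled form; this text tells all that it offers.
- The arm moves only by the shell command python3 -m pendant 'ROWS' [OPENING] [FORCE]. ROWS is text: rows parted by semicolons, each of 6 numbers parted by spaces: the shift along the tool's x, y, z in cm, then the turn, a rotation vector about the tool's x, y, z in degrees. A call has 1 to 10 rows; each row is the pose to reach, as a shift and turn from the pose commanded when the call began, along the tool's axes at that moment; what a row does not reach only later rows make up. A row lasts 1/10 s, in which the tool goes at most 50 mm and 8.59 degrees, less where a joint would pass 70% of its speed; a pose out of reach is approached as far as the arm can. A call with a gripper value outside its range is refused whole. OPENING is the gripper command: -1 is shut, 1 is fully open, values between are in proportion, set as the call begins (- or left out, the last holds). The fingers move at their own pace and stop on an object; FORCE is the grip in N (left out, the last holds). Time passes only in rows, so rows that repeat a pose let the fingers close. It gives the time, the measured TCP pose, the force, the opening and the grip force at its end, in the units of the state.
- read_state(): the state, without advancing time (a new reading comes with each control period).
- get_image(name): name is "scene" or "top"; returns a dict with "frame" (384x512x3 uint8, red, green, blue), "mtx" (3x3 intrinsics, pixels), "extrinsics" (4x4, takes a point from camera to world coordinates). Camera axes: x right, y down, z forward; pixel columns grow to the right and rows downward; lengths in m; the calibration is good to about 2 mm. A picture is of the moment at which its call begins. There is no depth.
- sign_off(): hands the job in; it is judged then, once.
Trained networks look in a picture, given as the dict that the camera call returned (one of the last four; its "shot" number tells which), for a name from the list of things; names that differ only in an ending like _2 or _b are one class to them, and where a whole thing is asked for, a point or a joint stands for the part that bears it (a point fixed in the world has none). Each returns a list of dicts, best first, with "conf" (0 to 1); they miss things now and then, are a little off and sometimes report something else, mostly with a low value. They report only what shows in the picture. A call takes as long as a camera call. They do not tell look-alikes from the thing itself.
- trace(picture, thing): "region" (384x512 bool, what is visible of it).
- pinpoint(picture, thing): "at" ([x, y, z] in m, in the coordinates of the camera as it stood for that picture, good to about 4 mm: a listed point, or the origin of a listed thing).
The state is a dict: "time_s": time; "q": joint angles; "qd": joint speeds; "joint_torque": joint torques, N m; "eef_pos": TCP position; "tool_rot": TCP orientation; "ft_force": force on the tool from outside, world axes, zero at the start; "wrist_torque": the same for the moment, N m; "width": opening from 0.0 (shut) to 1.0 (fully open); "gripper_force": force on a finger pad.
Only numpy, scipy, OpenCV 4.12 (cv2) and the standard library are available. Lean on these libraries where they do the work, as an engineer would, in place of code of your own. Each camera call takes 0.05 s, during which the arm holds its last target. There are 200 camera calls.

## Task

I want to tuck a photo in beside the wider of the two upright cards, so please be my second pair of hands: pick up the big steel bulldog clip by its two handles, squeeze it wide open, and bring its open jaws around that card's upright edge, the one nearest the robot, so that the edge is well between the jaws. Finish while still holding the clip there: squeezed open, lifted clear of the desk, still, and not touching the card. Do not bite, shove or shift the card, and leave everything else on the desk where it is.

Things in the scene. Friction and masses are not known exactly. Their poses are not given: they have to be found in the camera images.
- clip: Large plain steel bulldog clip, about 96 mm long, lying on its side, 36 mm tall, about 70 g. Two sprung halves turn equally on an upright pivot. Origin on the pivot axis at the underside; z up along the pivot; x along the middle line to the jaw tips, 46 mm from the origin; y left. Two flat handles, 34 mm tall, 3 mm thick, reach 50 mm to -x and flare apart while it is shut.
- clip_grip (a point): Place to squeeze: midway between the handles, 34 mm behind the clip's origin (-x), 18 mm above its underside; axes as clip. Over the outer faces the handles are about 38 mm apart here and 46 mm at their ends when shut; squeezed fully they are parallel, 21 mm apart. The spring needs about 5 N at first, about 10 N fully open.
- clip_tip_l (a point): Inner face of the left (+y) jaw at its very tip, half-way up the clip.
- clip_tip_r (a point): Inner face of the right (-y) jaw at its very tip, half-way up the clip.
- clip_jaw_l (a joint): How far each half is turned open, rad: 0 shut (jaw tips 1 mm apart), 0.27 fully open at the stop (tips about 24 mm apart); 0.15 gives about 15 mm between the tips.
- card_wide: The wider card: stiff white card 148 mm long, 3 mm thick, upright from 10 to 115 mm above the desk, in a dark wooden block 66 x 56 x 25 mm (long side along the card) that stands loose, 0.5 kg together. The card juts out 41 mm beyond the block at each end. Origin at the centre of the block's underside; x along the card, away from the robot; y square to it; z up.
- card_wide_edge (a point): Middle of the wide card's upright edge nearest the robot: 74 mm from the card's origin along its -x, 62.5 mm above the desk. Axes as card_wide.
- card_narrow: The narrower card, not to be used: the same block and card thickness and height, but only 84 mm long. Origin and axes as for the wide one.
- cup: White porcelain espresso cup, 60 mm across, 56 mm high. Bystander. Origin under its centre.
- paperweight: Round glass sphere paperweight, 68 mm across, 65 mm high, flattened foot. Bystander. Origin under its centre.
- phone_case: Mint phone case, 150 x 74 x 10 mm, lying flat. Bystander. Origin under its centre.
- pencil: Wooden pencil, 180 mm long, 7 mm thick, lying along its x. Bystander. Origin under its middle.
- binder_clip: Small dark steel binder clip, about 30 x 27 x 25 mm, not the clip to use. Bystander. Origin under its centre.
- glasses_case: Dark glasses case, 160 x 62 x 36 mm. Bystander. Origin under its centre.
There are look-alikes about, which are no part of the job. What is shaped like the card_wide but red or yellow is not meant.

How it is judged:
By the outcome, as a careful person would: the job done as asked, in the order asked, and still so for the second after the job is handed in, while the arm keeps its last pose, push and grip.
It also fails if it takes over 38 s, if anything falls off the work surface, if the arm or the gripper's body presses on something with over 40 N, if the wrist force passes 120 N, or if a joint passes its speed limit or range.

## Working session

There is one attempt and no reset: what is moved stays moved. The work goes in short steps, Python scripts to look and compute and a shell command to move; the robot and the scene stay as the last step left them, time stands still between calls to the robot, and variables do not carry over. Pictures are saved under pics/ and viewed, at most 10 in all, crops included, and the job is handed in when it is done.

```bash
mkdir -p pics
cat > h.py <<'E'
from bench import *
import numpy as np, cv2
from scipy.spatial.transform import Rotation as R
def w(p,a): 
    T=np.array(p["extrinsics"]); return T[:3,:3]@np.array(a)+T[:3,3]
def ray(p,u,v,z):
    T=np.array(p["extrinsics"]);d=T[:3,:3]@np.linalg.inv(p["mtx"])@np.array([u,v,1.]);o=T[:3,3]
    return o+d*(z-o[2])/d[2]
def proj(p,X):
    T=np.linalg.inv(np.array(p["extrinsics"]));c=T[:3,:3]@np.array(X)+T[:3,3];c=np.array(p["mtx"])@c;return c[:2]/c[2]
def save(p,n): cv2.imwrite("pics/"+n,p["frame"][:,:,::-1])
E
python3 - <<'E'
from h import *
s=read_state();print(s["eef_pos"],s["tool_rot"],s["time_s"],s["width"])
for n in("top","scene"):
    p=get_image(n);save(p,n+"0.png")
    for t in["clip","clip_grip","clip_tip_l","clip_tip_r","card_wide","card_wide_edge","card_narrow"]:
        for d in pinpoint(p,t): 
            X=w(p,d["at"]);print(n,t,round(d["conf"],2),X.round(4),proj(p,X).round())
E
python3 -c "
import cv2,numpy as np
a=cv2.imread('pics/top0.png');print(a.shape)"
```

```text
[ 0.22091953 -0.63705282  0.22994231] [-3.09575288e+00 -5.21519614e-01  5.27181706e-04] 0.0 0.9951341771721341
top clip 0.6 [ 7.041e-01 -1.285e-01 -4.000e-04] [306. 152.]
top clip 0.55 [ 0.5133 -0.2865  0.0033] [360. 218.]
top clip_grip 0.65 [ 0.4828 -0.2668  0.0175] [354. 228.]
top clip_grip 0.16 [ 0.4073  0.1553 -0.005 ] [203. 248.]
top clip_tip_l 0.54 [ 0.5521 -0.3161  0.0195] [372. 204.]
top clip_tip_l 0.5 [ 0.5479 -0.314   0.0154] [371. 206.]
top clip_tip_r 0.54 [ 0.5521 -0.3161  0.0195] [372. 204.]
top clip_tip_r 0.5 [ 0.5479 -0.314   0.0154] [371. 206.]
top card_wide 0.91 [ 0.8225  0.0452 -0.0026] [250. 113.]
top card_wide 0.75 [ 0.6364  0.0669 -0.0022] [239. 171.]
top card_wide 0.66 [ 0.3393 -0.1166  0.0053] [299. 278.]
top card_wide_edge 0.96 [ 0.8241 -0.0311  0.0598] [276. 105.]
top card_wide_edge 0.74 [0.5575 0.0631 0.0653] [237. 193.]
top card_wide_edge 0.63 [ 0.4052 -0.0732  0.0657] [285. 252.]
top card_narrow 0.67 [ 0.4796 -0.2687  0.0189] [355. 229.]
top card_narrow 0.58 [ 0.6745  0.2579 -0.0046] [176. 156.]
top card_narrow 0.39 [ 0.7035 -0.1316  0.0011] [307. 152.]
scene clip 0.75 [ 0.5092 -0.2879 -0.0039] [198. 164.]
scene clip_grip 0.63 [ 0.4832 -0.2701  0.0199] [205. 157.]
scene clip_tip_l 0.63 [ 0.5526 -0.3148  0.0128] [185. 165.]
scene clip_tip_l 0.51 [ 0.5463 -0.3178  0.0155] [185. 164.]
scene clip_tip_r 0.63 [ 0.5526 -0.3148  0.0128] [185. 165.]
scene clip_tip_r 0.51 [ 0.5463 -0.3178  0.0155] [185. 164.]
scene card_wide 0.98 [0.6368 0.0689 0.0007] [261. 227.]
scene card_wide 0.69 [0.8179 0.0435 0.0029] [224. 265.]
scene card_wide 0.63 [ 0.3442 -0.1161  0.0021] [258. 153.]
scene card_wide_edge 0.94 [ 0.8258 -0.0312  0.0615] [201. 247.]
scene card_wide_edge 0.71 [ 0.401  -0.0749  0.0623] [260. 155.]
scene card_wide_edge 0.59 [0.5617 0.0602 0.0614] [270. 200.]
scene card_wide_edge 0.56 [ 0.4852 -0.2664  0.0185] [205. 158.]
scene card_narrow 0.68 [0.6753 0.2498 0.0043] [304. 260.]
(384, 512, 3)
```

View pics/top0.png

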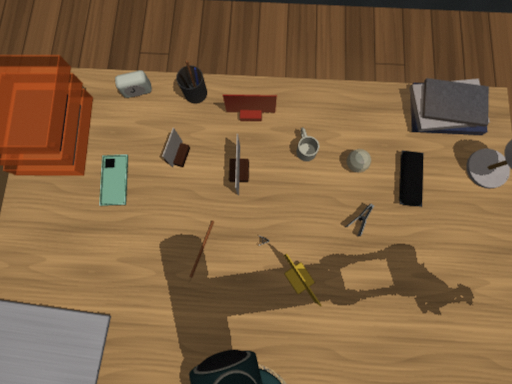

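View pics/scene0.png

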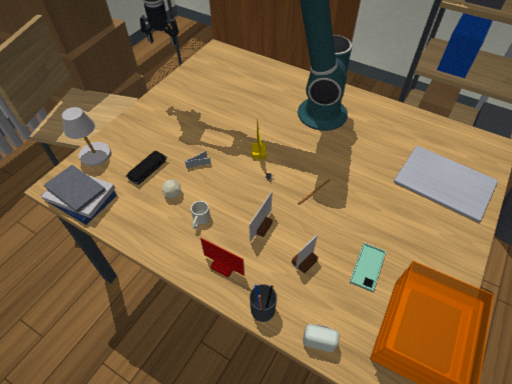

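Run:
```python
from h import *
out=[]
for n,boxes in (("top",[(330,185,60,60),(210,125,60,70)]),("scene",[(170,140,60,40),(240,185,45,60)])):
    p=get_image(n)
    acc={}
    for k in range(3):
        if k:p=get_image(n)
        for t in["clip","clip_grip","clip_tip_l","card_wide","card_wide_edge"]:
            for d in pinpoint(p,t):
                X=w(p,d["at"]); 
                c=np.array([.515,-.29]) if "clip" in t else np.array([.6,.065])
                if np.hypot(*(X[:2]-c))<.06: acc.setdefault(t,[]).append(X)
    for t in acc: print(n,t,len(acc[t]),np.mean(acc[t],0).round(4),np.std(acc[t],0).round(4))
    for b in boxes:
        x,y,a,c=b; out.append(cv2.resize(p["frame"][y:y+c,x:x+a,::-1],(390,290) if 0 else (a*6,c*6),interpolation=cv2.INTER_CUBIC))
    for t,c in(("clip",(.515,-.29,.018)),("card_wide",(.636,.068,.05))):
        for d in trace(p,t):
            m=d["region"]; v,u=np.nonzero(m); q=proj(p,c)
            if np.hypot(u.mean()-q[0],v.mean()-q[1])<15:
                print(n,t,"cent",ray(p,u.mean(),v.mean(),c[2]).round(4), np.array(cv2.minAreaRect(np.c_[u,v].astype(np.int32))[0]))
    X=[.559,.062,.115];print(n,proj(p,X),proj(p,[.707,.073,.115]))
    np.savez(n,m=p["mtx"],e=p["extrinsics"])
H=max(o.shape[0] for o in out[:2]);H2=max(o.shape[0] for o in out[2:])
pad=lambda o,H:cv2.copyMakeBorder(o,0,H-o.shape[0],0,10,cv2.BORDER_CONSTANT)
cv2.imwrite("pics/c1.png",np.hstack([pad(o,H) for o in out[:2]]))
cv2.imwrite("pics/c2.png",np.hstack([pad(o,H2) for o in out[2:]]))
```

```text
top clip 3 [ 0.5132 -0.2883  0.    ] [0.001  0.0015 0.0006]
top clip_grip 3 [ 0.4816 -0.2671  0.0175] [0.0002 0.0021 0.0004]
top clip_tip_l 6 [ 0.5497 -0.3141  0.0179] [0.003  0.0022 0.002 ]
top card_wide 3 [ 0.634   0.0674 -0.0026] [0.0007 0.0011 0.0009]
top card_wide_edge 3 [0.5586 0.0638 0.0644] [0.0009 0.0019 0.0015]
top clip cent [ 0.5149 -0.2929  0.018 ] [363.0569458 218.3193512]
top card_wide cent [0.6319 0.0664 0.05  ] [238.67002869 164.61927795]
top [236.28895899 188.29376417] [235.79857187 134.03197505]
scene clip 4 [ 0.5199 -0.2935  0.0032] [0.0186 0.0124 0.0071]
scene clip_grip 3 [ 0.4838 -0.2681  0.016 ] [0.0004 0.0006 0.0008]
scene clip_tip_l 6 [ 0.5503 -0.3156  0.0151] [0.0022 0.0008 0.0031]
scene card_wide 3 [0.6364 0.072  0.0008] [0.0021 0.0013 0.0004]
scene card_wide_edge 4 [0.5801 0.0635 0.0457] [0.0328 0.0037 0.0262]
scene clip cent [ 0.5081 -0.2844  0.018 ] [197.24327087 158.9594574 ]
scene card_wide cent [0.6373 0.0719 0.05  ] [264.20294189 218.03822327]
scene [271.24384492 189.6757539 ] [250.26595861 223.86318385]
```

View pics/c1.png

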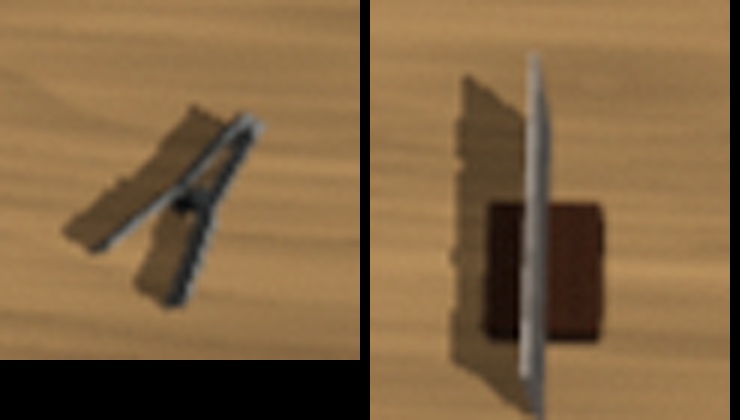

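View pics/c2.png

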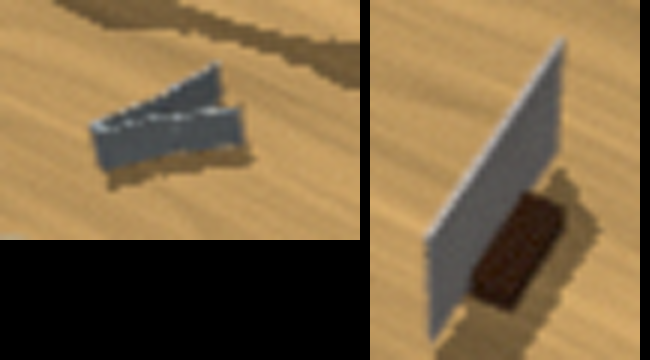

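Run:
```python
from h import *
p={k:dict(mtx=(f:=np.load(k+".npz"))["m"],extrinsics=f["e"]) for k in("top","scene")}
t=p["top"];s=p["scene"]
for q in((237.3,134.2),(236,187.5)):print("card top",ray(t,*q,.115).round(4))
for q in((250,224.2),(271.7,191.3)):print("card scene",ray(s,*q,.115).round(4))
h=[ray(t,346.3,226.3,.035),ray(t,359.7,235.3,.035)];T=ray(t,372,204.7,.036)
m=(h[0]+h[1])/2;d=T-m;print(h,T,m,np.linalg.norm(d),np.degrees(np.arctan2(d[1],d[0])), m+d*16/96,np.linalg.norm(h[0]-h[1]))
# scene: handle ends top; tip top
h=[ray(s,170+218/6,140+63/6,.035),ray(s,170+242/6,140+108/6,.035)];T=ray(s,170+94/6,140+126/6,.036)
m=(h[0]+h[1])/2;d=T-m;print(h,T,m,np.linalg.norm(d),np.degrees(np.arctan2(d[1],d[0])),m+d*16/96,np.linalg.norm(h[0]-h[1]))
st=read_state();Rt=R.from_rotvec(st["tool_rot"]);print(Rt.as_matrix().round(4))
```

```text
card top [0.7067 0.069  0.115 ]
card top [0.5611 0.0629 0.115 ]
card scene [0.7085 0.0729 0.115 ]
card scene [0.5641 0.0666 0.115 ]
[array([ 0.48418377, -0.24027375,  0.035     ]), array([ 0.4613728 , -0.27680943,  0.035     ])] [ 0.54777451 -0.31166411  0.036     ] [ 0.47277829 -0.25854159  0.035     ] 0.09190993206303961 -35.31131370630635 [ 0.48527766 -0.26739534  0.03516667] 0.04307199232862292
[array([ 0.46350906, -0.27569804,  0.035     ]), array([ 0.48777754, -0.23984857,  0.035     ])] [ 0.54833246 -0.30964422  0.036     ] [ 0.4756433 -0.2577733  0.035    ] 0.08930456962772208 -35.511617294679596 [ 0.48775816 -0.26641846  0.03516667] 0.04329138097727702
[[ 9.448e-01  3.277e-01 -0.000e+00]
 [ 3.277e-01 -9.448e-01 -1.000e-04]
 [-0.000e+00  0.000e+00 -1.000e+00]]
```

```bash
python3 -m pendant '37 -26.3 13 0 0 54;37 -26.3 13 0 0 54;37 -26.3 13 0 0 54;37 -26.3 13 0 0 54;37 -26.3 13 0 0 54;37 -26.3 13 0 0 54;37 -26.3 13 0 0 54;37 -26.3 13 0 0 54;37 -26.3 13 0 0 54;37 -26.3 13 0 0 54' 0.6 30
python3 -m pendant '0 0 0 0 0 0;0 0 0 0 0 0'
python3 - <<'E'
from h import *
s=read_state();M=R.from_rotvec(s["tool_rot"]).as_matrix();print(s["eef_pos"],M.round(4)[:2,0],np.degrees(np.arctan2(M[1,0],M[0,0])),s["width"],s["time_s"])
d=np.array([.4845,-.2672,.005])-s["eef_pos"];print(M.T@d*100)
E
```

```text
time_s: 3.8
eef_pos: [0.4856, -0.2648, 0.1003]
tool_rot: [-2.997, 0.938, 0.001]
ft_force: [0.6, -0.1, 0.2]
width: 0.799
gripper_force: 0.0
time_s: 4.0
eef_pos: [0.4847, -0.2677, 0.1013]
tool_rot: [2.998, -0.938, -0.001]
ft_force: [-0.8, 0.4, 0.8]
width: 0.798
gripper_force: 0.0
[ 0.48473082 -0.26767668  0.10125748] [ 0.8216 -0.5701] -34.75917483201187 0.7984375472903196 4.0
[-0.04440806 -0.030814    9.62574239]
```

```bash
python3 -m pendant '0 0 4 0 0 0;0 0 7 0 0 0;0 0 8.8 0 0 0;0 0 9.6 0 0 0;0 0 9.6 0 0 0;0 0 9.6 0 0 0'
python3 - <<'E'
from h import *
p=get_image("top");q=get_image("scene")
f=lambda p,x,y:cv2.resize(p["frame"][y:y+90,x:x+90,::-1],(390,390),interpolation=cv2.INTER_CUBIC)
cv2.imwrite("pics/g0.png",np.hstack([f(p,315,175),f(q,150,110)]))
E
```

```text
time_s: 4.6
eef_pos: [0.4852, -0.2693, 0.0065]
tool_rot: [2.996, -0.943, 0.003]
ft_force: [-0.3, -0.6, 0.5]
width: 0.797
gripper_force: 0.0
```

View pics/g0.png

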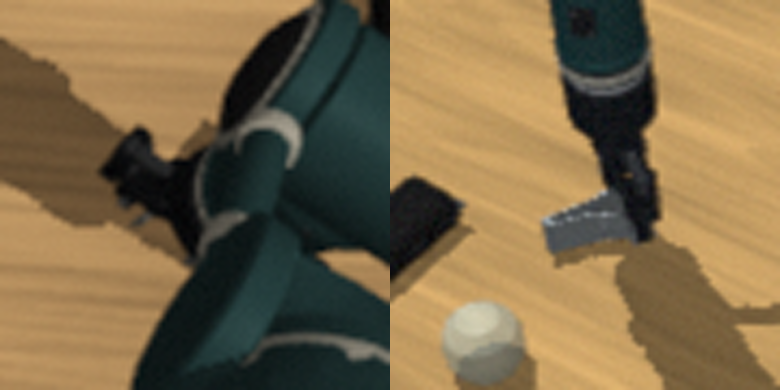

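The gripper straddles the clip's handles near (610,215) in the right crop. The jaws project forward free and nothing was touched, so I'll squeeze.

```bash
python3 -m pendant '0 0 0 0 0 0;0 0 0 0 0 0;0 0 0 0 0 0;0 0 0 0 0 0;0 0 0 0 0 0;0 0 0 0 0 0;0 0 0 0 0 0;0 0 0 0 0 0' -1 40
python3 -m pendant '0 0 -2 0 0 0;0 0 -4 0 0 0;0 0 -7 0 0 0;0 0 -7 0 0 0;0 0 -7 0 0 0'
python3 - <<'E'
from h import *
p=get_image("top");q=get_image("scene")
f=lambda p,x,y:cv2.resize(p["frame"][y:y+90,x:x+90,::-1],(390,390),interpolation=cv2.INTER_CUBIC)
cv2.imwrite("pics/g1.png",np.hstack([f(p,325,165),f(q,150,100)]))
s=read_state();print(s["eef_pos"],s["ft_force"],s["width"]*85)
M=R.from_rotvec(s["tool_rot"]).as_matrix()
for c in(p,q):
  for t in["clip","clip_grip","clip_tip_l","clip_tip_r"]:
    for d in pinpoint(c,t): X=w(c,d["at"]);print(t,round(d["conf"],2),X.round(3),(M.T@(X-s["eef_pos"])).round(4))
E
```

```text
time_s: 5.5
eef_pos: [0.4853, -0.2683, 0.0069]
tool_rot: [2.997, -0.941, 0.002]
ft_force: [-2.9, 2.1, 8.5]
width: 0.217
gripper_force: 41.3
time_s: 6.0
eef_pos: [0.4852, -0.2683, 0.0761]
tool_rot: [2.997, -0.941, 0.003]
ft_force: [-0.8, -1.0, -1.2]
width: 0.215
gripper_force: 40.2
[ 0.48365421 -0.2673866   0.07418133] [ 0.24956595 -0.32838283 -1.17176719] 17.90137156251642
clip 0.57 [ 0.516 -0.289  0.068] [ 0.0391 -0.0003  0.0059]
clip_grip 0.41 [ 0.483 -0.269  0.085] [-0.      0.0016 -0.0107]
clip_tip_l 0.52 [ 0.487 -0.267  0.086] [ 0.0027 -0.002  -0.0117]
clip_tip_l 0.48 [ 0.559 -0.303  0.09 ] [ 0.0822 -0.0138 -0.0164]
clip_tip_r 0.52 [ 0.487 -0.267  0.086] [ 0.0027 -0.002  -0.0117]
clip_tip_r 0.48 [ 0.559 -0.303  0.09 ] [ 0.0822 -0.0138 -0.0164]
clip 0.8 [ 0.512 -0.292  0.067] [0.037  0.0038 0.0074]
clip_grip 0.66 [ 0.486 -0.27   0.081] [ 0.0035  0.0005 -0.0073]
clip_tip_l 0.44 [ 0.559 -0.306  0.082] [ 0.0838 -0.0108 -0.0084]
clip_tip_l 0.43 [ 0.541 -0.327  0.087] [ 0.0815  0.0164 -0.0133]
clip_tip_l 0.42 [0.561 0.061 0.064] [-0.1246 -0.3136  0.0099]
clip_tip_r 0.44 [ 0.559 -0.306  0.082] [ 0.0838 -0.0108 -0.0084]
clip_tip_r 0.43 [ 0.541 -0.327  0.087] [ 0.0815  0.0164 -0.0133]
clip_tip_r 0.42 [0.561 0.061 0.064] [-0.1246 -0.3136  0.0099]
```

View pics/g1.png

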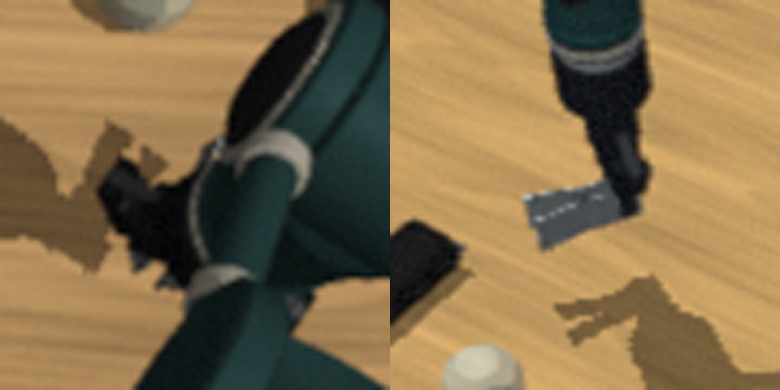

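```bash
python3 -m pendant '0 0 -4 0 0 0;0 0 -8 0 0 0;-4 -4 -8 0 0 -6;-7 -7.5 -8 0 0 -12;-10 -11 -8 0 0 -18;-13 -14.5 -8 0 0 -24;-16 -18 -8 0 0 -30;-19 -21 -8 0 0 -34;-21.5 -23.5 -8 0 0 -37.3;-22.5 -24.4 -8 0 0 -37.3'
python3 -m pendant '0 0 0 0 0 0;0 0 0 0 0 0;0 0 0 0 0 0'
python3 - <<'E'
from h import *
s=read_state();M=R.from_rotvec(s["tool_rot"]).as_matrix();print(s["eef_pos"],np.degrees(np.arctan2(M[1,0],M[0,0])),M[:,2],s["width"],s["time_s"])
E
```

```text
time_s: 7.5
eef_pos: [0.4387, 0.0634, 0.1553]
tool_rot: [-3.14, -0.072, -0.0]
ft_force: [-0.3, -0.5, -0.2]
width: 0.212
gripper_force: 40.2
time_s: 7.8
eef_pos: [0.4399, 0.0597, 0.1553]
tool_rot: [3.14, 0.064, 0.0]
ft_force: [0.1, -0.3, -0.7]
width: 0.214
gripper_force: 40.2
[0.4398532  0.05969491 0.15529158] 2.3323097640965855 [ 1.42962583e-04 -5.05460569e-04 -9.99999862e-01] 0.214071891308581 7.8
```

```bash
python3 -m pendant '0 0 4 0 0 0;0 0 7.5 0 0 0;0 0 9.5 0 0 0;0 0 9.5 0 0 0;0 0 9.5 0 0 0;0 0 9.5 0 0 0'
python3 - <<'E'
from h import *
p=get_image("top");q=get_image("scene")
f=lambda p,x,y:cv2.resize(p["frame"][y:y+70,x:x+70,::-1],(398,398),interpolation=cv2.INTER_CUBIC)
cv2.imwrite("pics/a0.png",np.hstack([f(p,205,155),f(q,230,165)]))
s=read_state();print(s["eef_pos"])
e=s["eef_pos"];M=R.from_rotvec(s["tool_rot"]).as_matrix()
for n,c in(("t",p),("s",q)):
  for t in["clip","clip_grip","clip_tip_l","clip_tip_r","card_wide","card_wide_edge"]:
    for d in pinpoint(c,t):
      X=w(c,d["at"])
      if np.hypot(X[0]-.53,X[1]-.06)<.13: print(n,t,round(d["conf"],2),X.round(4),(M.T@(X-e)).round(4))
# projected expectations
for n,c,x0,y0 in(("t",p,205,155),("s",q,230,165)):
  for l,X in(("tipL",e+M@[.083,-.012,-.030]),("tipR",e+M@[.083,.015,-.030])): print(n,l,((proj(c,X)-[x0,y0])*398/70).round())
E
```

```text
time_s: 8.4
eef_pos: [0.4412, 0.0604, 0.0618]
tool_rot: [-3.141, -0.065, -0.005]
ft_force: [-0.4, 0.4, -1.2]
width: 0.209
gripper_force: 40.2
[0.44123228 0.06065226 0.06199781]
t card_wide 0.86 [6.349e-01 6.680e-02 6.000e-04] [0.1935 0.0019 0.062 ]
t card_wide_edge 0.62 [0.559  0.0621 0.0669] [ 0.1178  0.0035 -0.0045]
s clip 0.67 [0.4734 0.0612 0.0544] [0.0322 0.0008 0.0077]
s clip_grip 0.67 [0.4419 0.0598 0.0689] [ 0.0007  0.0009 -0.0069]
s clip_tip_l 0.54 [0.5202 0.048  0.0704] [ 0.0784  0.0159 -0.0081]
s clip_tip_l 0.39 [0.521  0.0747 0.0694] [ 0.0803 -0.0107 -0.0071]
s clip_tip_r 0.54 [0.5202 0.048  0.0704] [ 0.0784  0.0159 -0.0081]
s clip_tip_r 0.39 [0.521  0.0747 0.0694] [ 0.0803 -0.0107 -0.0071]
s card_wide 0.78 [0.6374 0.0699 0.0025] [ 0.1962 -0.001   0.0602]
s card_wide_edge 0.69 [0.5624 0.0604 0.0594] [0.1211 0.0053 0.003 ]
t tipL [146. 273.]
t tipR [204. 274.]
s tipL [284. 133.]
s tipR [243. 116.]
```

View pics/a0.png

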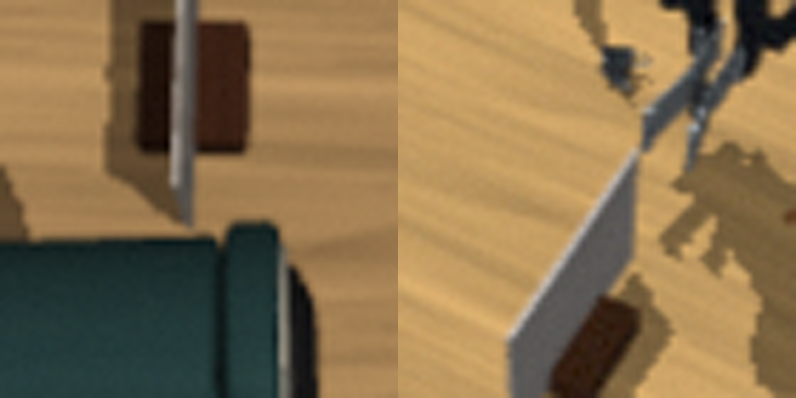

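```bash
python3 -m pendant '1 0 0 0 0 0;2 0 0 0 0 0;3 0 0 0 0 0;4 0 0 0 0 0;4.7 0 0 0 0 0;5 0 0 0 0 0;5 0 0 0 0 0;5 0 0 0 0 0'
python3 - <<'E'
from h import *
q=get_image("scene")
x0,y0=250,165;k=16
im=cv2.resize(q["frame"][y0:y0+37,x0:x0+50,::-1],(800,592),interpolation=cv2.INTER_CUBIC)
cv2.imwrite("pics/a1.png",im)
s=read_state();print(s["eef_pos"],s["tool_rot"])
e=s["eef_pos"];M=R.from_rotvec(s["tool_rot"]).as_matrix()
for z in(-.012,-.030):
  for y in(-.012,.0,.012): print(z,y,((proj(q,e+M@[.081,y,z])-[x0,y0])*k).round())
for t in["clip_tip_l","clip_grip","card_wide_edge"]:
    for d in pinpoint(q,t):
      X=w(q,d["at"])
      if np.hypot(X[0]-.53,X[1]-.06)<.13: print(t,round(d["conf"],2),X.round(4),(M.T@(X-e)).round(4))
E
```

```text
time_s: 9.9
eef_pos: [0.489, 0.0629, 0.0601]
tool_rot: [3.141, 0.066, -0.001]
ft_force: [1.0, 0.3, -1.3]
width: 0.213
gripper_force: 40.2
[0.48885914 0.06287311 0.06004502] [ 3.14085994e+00  6.64443151e-02 -1.36423748e-03]
-0.012 -0.012 [378. 589.]
-0.012 0.0 [326. 567.]
-0.012 0.012 [275. 545.]
-0.03 -0.012 [381. 537.]
-0.03 0.0 [329. 515.]
-0.03 0.012 [277. 493.]
clip_tip_l 0.56 [0.5712 0.0768 0.0663] [ 0.0828 -0.0105 -0.0063]
clip_tip_l 0.54 [0.5666 0.0503 0.0675] [ 0.0771  0.0158 -0.0075]
clip_grip 0.55 [0.4912 0.0614 0.0674] [ 0.0023  0.0016 -0.0074]
clip_grip 0.26 [ 0.6397  0.0723 -0.0012] [ 0.1511 -0.003   0.0611]
card_wide_edge 0.81 [0.561  0.0629 0.0619] [ 0.0721  0.003  -0.002 ]
```

View pics/a1.png

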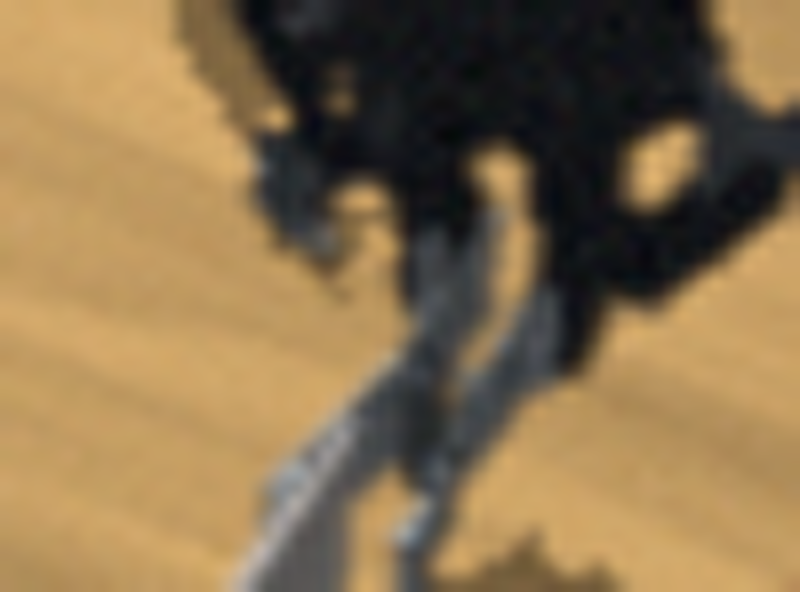

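```bash
python3 -m pendant '0.3 0 0 0 0 0;0.6 0 0 0 0 0;0.9 0 0 0 0 0;1.1 0 0 0 0 0;1.2 0 0 0 0 0;1.2 0 0 0 0 0;1.2 0 0 0 0 0;1.2 0 0 0 0 0'
python3 - <<'E'
from h import *
q=get_image("scene")
x0,y0=245,170;k=16
cv2.imwrite("pics/a2.png",cv2.resize(q["frame"][y0:y0+37,x0:x0+50,::-1],(800,592),interpolation=cv2.INTER_CUBIC))
s=read_state();e=s["eef_pos"];M=R.from_rotvec(s["tool_rot"]).as_matrix();print(e,s["ft_force"])
for l,X in(("tips",e+M@[.08,.0015,-.029]),("edge top",[.562,.064,.115]),("edge at clip top",[.562,.064,.089])): print(l,((proj(q,X)-[x0,y0])*k).round())
p=get_image("top")
for c in(q,p):
 for t in["clip_tip_l","clip","card_wide","card_wide_edge"]:
    for d in pinpoint(c,t):
      X=w(c,d["at"])
      if np.hypot(X[0]-.58,X[1]-.06)<.11: print(t,round(d["conf"],2),X.round(4),(M.T@(X-e)).round(4))
E
```

```text
time_s: 10.9
eef_pos: [0.5013, 0.0634, 0.0602]
tool_rot: [-3.141, -0.066, 0.0]
ft_force: [-0.6, -0.2, -0.8]
width: 0.214
gripper_force: 40.2
[0.50127467 0.06341215 0.06023798] [-0.26316239  0.02696908 -1.12376198]
tips [376. 473.]
edge top [421. 329.]
edge at clip top [418. 407.]
clip_tip_l 0.55 [0.5823 0.0784 0.0662] [ 0.0816 -0.0116 -0.006 ]
clip_tip_l 0.42 [0.5783 0.0519 0.0713] [ 0.0765  0.0148 -0.0111]
clip 0.58 [0.5351 0.0636 0.0531] [0.0338 0.0012 0.0072]
card_wide 0.87 [0.6361 0.0696 0.0015] [ 0.135  -0.0004  0.0587]
card_wide_edge 0.79 [0.5609 0.0604 0.0596] [0.0594 0.0055 0.0006]
card_wide 0.69 [0.6347 0.0687 0.0008] [0.1335 0.0004 0.0594]
```

View pics/a2.png

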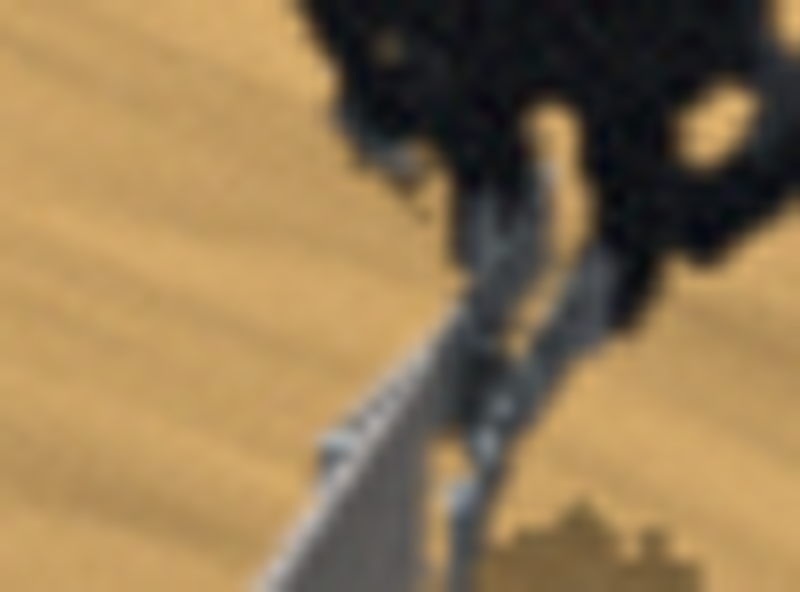

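```bash
python3 -m pendant '0.2 0 0 0 0 0;0.4 0 0 0 0 0;0.4 0 0 0 0 0;0.4 0 0 0 0 0;0.4 0 0 0 0 0;0.4 0 0 0 0 0;0.4 0 0 0 0 0;0.4 0 0 0 0 0'
python3 - <<'E'
from h import *
for n in("scene","top"):
  p=get_image(n)
  for d in pinpoint(p,"card_wide"): print(n,round(d["conf"],2),w(p,d["at"]).round(4))
s=read_state();print(s["ft_force"],s["qd"],s["width"])
print(sign_off())
E
```

```text
time_s: 12.2
eef_pos: [0.5054, 0.0636, 0.0603]
tool_rot: [3.141, 0.067, -0.0]
ft_force: [-0.2, 0.1, -1.1]
width: 0.212
gripper_force: 40.2
scene 0.72 [ 0.3452 -0.1164 -0.0005]
scene 0.59 [0.6349 0.0743 0.002 ]
scene 0.25 [0.6764 0.252  0.0033]
top 0.84 [ 8.241e-01  4.150e-02 -5.000e-04]
top 0.72 [ 0.3384 -0.1185  0.0057]
top 0.66 [ 0.6355  0.0675 -0.0027]
[ 0.80298621 -0.63589254 -1.51328212] [ 0.00103004  0.00206457 -0.00019478 -0.00042466 -0.00114973  0.00132081] 0.21235164500477322
the job is handed in; nothing more can be done
None
```

I've handed the job in with the bulldog clip held squeezed open around the wide card's near edge, about 17 mm inside the jaws by camera estimate. It is still and about 55 mm above the desk, with no contact force at the wrist and no sign that the card moved.

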